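# Chase the kingpin thread of a skateboard truck with a hand tap

## Task

Chase the thread in the boss of the clamped truck base plate: turn the tap wrench clockwise (seen from above) half a turn forward, then at least a quarter turn back, do both once more, and then turn it forward until its lug presses firmly on the depth-stop peg. Never go more than a little over half a turn forward in one go, and be gentle with the wrench, under 16 N all the way, as taps snap: feel for the stop. Then let go, leaving the lug against the peg, and leave the wheels, box and screwdriver where they are.

Things in the scene. Friction and masses are not known exactly. Their poses are not given: they have to be found in the camera images.
- fixture: Fixed holding block: a pale wooden block 130 x 110 x 30 mm (its x and y) with an aluminium truck base plate and a round boss of 38 mm diameter on it, top of the boss 55 mm above the counter. Origin under the block's centre on the counter; its z axis is the tap's axis.
- wrench: Steel T-handled tap wrench. Origin on the tap's axis at the cross bar's height (100 mm above the counter at the start, sinking 2 mm a turn). Bar 9 mm thick along its own y axis, 80 mm to either side, 13 mm balls at the ends; head 25 mm wide, 12 mm above the bar's axis. Free below the bar for 31 mm. Turns about its z axis under 0.25 N m (4 N at 60 mm) either way and stays where left.
- tap (a joint): Turn of the tap and wrench (rad): 0 at the start, growing clockwise seen from above (forward, down). It cannot go below 0. The stop comes somewhere between 4.95 and 5.9.
- pointer (a joint): Turn (rad, clockwise positive) of the brass drag pointer, a small upright tab on a disc on the boss that the lug pushes ahead of it and that stays at the furthest place reached. It reads about 0.03 less than the furthest value that joint tap has reached; 0 at the start.
- lug (a point): Middle of the steel lug, 6 mm wide and 9 mm high, that sticks out 37 mm from the tap's axis along the wrench's own +x axis, below the bar. This point lies 24 mm from the tap's axis, 35.5 mm below the bar's axis.
- tab (a point): Middle of the drag pointer's upright brass tab, 4 mm wide, 24 mm from the tap's axis, 60 mm above the counter. While the lug touches the tab the two points are 5 mm apart seen from above.
- stop: Depth-stop ring, dark steel, fixed round the boss 46 mm above the counter, origin on the tap's axis. It carries an upright steel peg, 6 mm in diameter and 24 mm high, 34 mm from the axis, which stops the lug hard. The peg is set at a different place round the ring each time, not told by this pose: look or feel for it. It cannot be moved.
- wheel_a: Bystander: cream skateboard wheel lying flat, 52 mm diameter, 32 mm high; origin under its centre.
- wheel_b: Bystander: second wheel, the same.
- bearing_box: Bystander: cardboard box 100 x 55 x 28 mm; origin under its centre.
- driver: Bystander: screwdriver about 180 mm long lying on the counter, origin under its middle.
There are look-alikes about, which are no part of the job. What is shaped like the fixture but green is not meant.

How it is judged:
By the outcome, as a careful person would: the job done as asked, in the order asked, and still so for the second after the job is handed in, with the robot touching nothing.
It also fails if it takes over 72 s, if anything falls off the work surface, if the arm or the gripper's body presses on something with over 40 N, if the wrist force passes 120 N, or if a joint passes its speed limit or range.

## Robot

A 6-joint arm with a two-finger parallel gripper is mounted at the origin on the work surface. World frame = base frame: x ahead of the robot, y to its left, z up, the work surface at z = 0. Lengths are in mm, angles in rad, forces in N, time in s.
With the tool pointing down it reaches from about 275 to 750 mm from the base axis. Payload 10.2 kg.
Tool frame: the origin (TCP) lies at the very end of the fingers, on their centre line; the grasp point (between the pads) lies 19 mm behind it; z points along the fingers, y is the line along which they close (so a half turn about z gives the same grasp; the last joint's range is limited). The gripper opens to 85 mm and grips with 20 to 120 N. Pads are 22 mm wide; open, the fingers measure 114 mm over their backs; the gripper's body (76 mm by 85 mm) begins 54 mm behind the grasp point. The pads swing forward as they close: fully open they stand 13 mm farther back than shut.
Start: joints at [0.915, 0.313, 1.498, -0, 1.331, -0.223], TCP at [220.205, 476.593, 195.194] pointing down, gripper open.
Joint ranges: [-2.94, 2.94], [-0.97, 2.17], [0.19, 2.56], [-1.23, 4.37], [0.02, 3.11], [-2.88, 2.88]. Speed limits (rad/s): [2.39, 2.39, 3.01, 3.14, 3.14, 3.14].

## Interface

Orientations are given as a unit quaternion [w, x, y, z].
In Python, from workcell import ctrl gives the robot as it stands.
- The arm moves only by the tool arm_command, never from a script. Its argument "increments" is a list of rows, each a list of 5 numbers: the opening, from 0 (shut) to 1 (fully open), then the shift along the world's x, y, z in units of 40 mm (1.0 is 40 mm), then the turn about the world's z in units of 5 degrees (1.0 is 5 degrees). A call has 1 to 10 rows; each row is the pose to reach, as a shift and turn from the pose commanded when the call began; what a row does not reach only later rows make up. A row lasts 1/10 s, in which the tool goes at most 50 mm and 8.59 degrees, less where a joint would pass 70% of its speed; a pose out of reach is approached as far as the arm can. A call with a gripper value outside its range is refused whole. The fingers move at their own pace and stop on an object; "grip_force" is the grip in N (left out, the last holds). Time passes only in rows, so rows that repeat a pose let the fingers close. It gives the time, the measured TCP pose, the force, the opening and the grip force at its end, in the units of the state.
- ctrl.get_state(): the state, without advancing time (a new reading comes with each control period).
- ctrl.snapshot(name): name is "scene" or "top"; returns the picture (480x640x3 uint8, red, green, blue); there is no depth.
- ctrl.camera_params(name): a dict with "mtx" (3x3 intrinsics, pixels), "R" (3x3) and "t" (3): a world point X has camera coordinates R X + t. Camera axes: x right, y down, z forward; pixel columns grow to the right and rows downward; lengths in mm; the calibration is good to about 2 mm. A picture is of the moment at which its call begins. camera_params takes no time and is no camera call.
- ctrl.close_job(): hands the job in; it is judged then, once.
The state is a dict: "time_s": time; "qpos": joint angles; "qd": joint speeds; "tau": joint torques, N m; "tcp_pos": TCP position; "tool_rot": TCP orientation; "force": force on the tool from outside, world axes, zero at the start; "wrist_torque": the same for the moment, N m; "grip_width": opening from 0.0 (shut) to 1.0 (fully open); "grip_force": force on a finger pad.
Only numpy, scipy, OpenCV 4.12 (cv2) and the standard library are available. Lean on these libraries where they do the work, as an engineer would, in place of code of your own. Each camera call takes 0.05 s, during which the arm holds its last target. There are 200 camera calls.

## Working session

There is one attempt and no reset: what is moved stays moved. The work goes in short steps, Python scripts to look and compute and a tool call to move; the robot and the scene stay as the last step left them, time stands still between calls to the robot, and variables do not carry over. Pictures are saved under pics/ and viewed, at most 11 in all, crops included, and the job is handed in when it is done.

Besides the shell and the picture viewer there is one more tool, called after "Request:" as name(argument=value, ...) on one line, values as JSON. arm_command: Moves the arm, as the interface text tells. Its arguments: {"type":"object","properties":{"increments":{"type":"array"},"grip_force":{"type":"number"}},"required":["increments"]}

```bash
mkdir -p pics; cat > h.py <<'E'
import numpy as np, cv2
from workcell import ctrl
def snap(cam,name,crop=None,s=1):
    im=ctrl.snapshot(cam)[:,:,::-1].copy()
    if crop: x0,y0,x1,y1=crop; im=im[y0:y1,x0:x1]
    im=cv2.resize(im,None,fx=s,fy=s,interpolation=cv2.INTER_CUBIC); cv2.imwrite('pics/'+name,im)
def ray(cam,u,v,z):
    p=ctrl.camera_params(cam);M=np.array(p['mtx']);R=np.array(p['R']);t=np.array(p['t'])
    d=R.T@np.linalg.solve(M,[u,v,1]);c=-R.T@t
    return c+d*(z-c[2])/d[2]
def proj(cam,X):
    p=ctrl.camera_params(cam);q=np.array(p['mtx'])@(np.array(p['R'])@np.array(X,float)+np.array(p['t']));return q[:2]/q[2]
E
python3 - <<'E'
from h import *
snap('top','t1.png');snap('scene','s1.png');print(ctrl.get_state())
E
```

```text
{'time_s': 0.1, 'qpos': array([ 9.14614027e-01,  3.13408270e-01,  1.49833024e+00,  1.57696219e-05,
        1.33101615e+00, -2.23368846e-01]), 'qd': array([-3.14036618e-04,  2.19007818e-04, -2.75631772e-03,  4.18934863e-04,
       -2.68069231e-03,  5.21557904e-05]), 'tau': array([ 1.94844237e-03, -4.12899077e+01, -2.60138422e+01, -2.28952640e-04,
        3.10607968e-03,  4.71431304e-05]), 'tcp_pos': array([220.02722338, 476.38044084, 194.69667264]), 'tool_rot': array([-2.54285200e-04,  2.14723353e-01,  9.76674738e-01, -5.22462065e-04]), 'force': array([ 1.08201126, -0.02880469,  0.4477762 ]), 'wrist_torque': array([ 0.02985866,  0.02585575, -0.03604652]), 'grip_force': 0.0, 'grip_width': 0.9995409472942977}
```

View pics/t1.png

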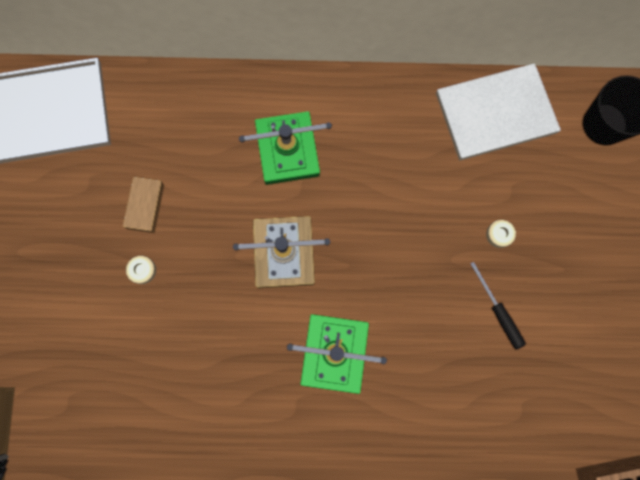

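View pics/s1.png

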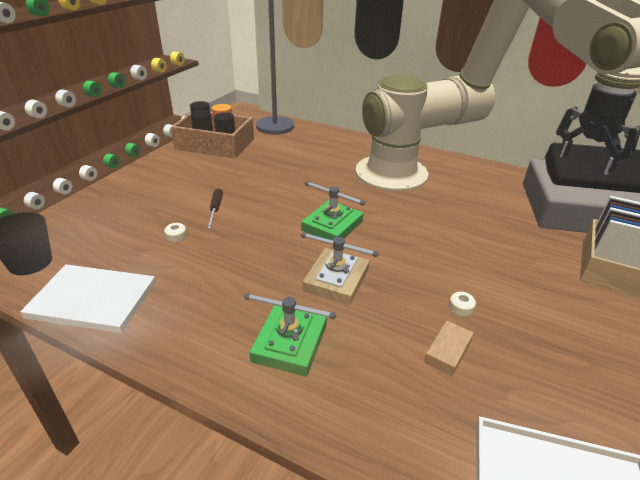

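Three look-alikes in the top view: green at (288,147), wooden with aluminium plate at (283,250), green at (335,353). The wooden one fits the description. I'll confirm it in an enlarged crop.

```bash
python3 - <<'E'
from h import *
snap('top','t2.png',(228,205,338,295),7)
for n,u,v,z in [('ballL',236,247,100),('ballR',327,242,100),('head',282,244,112),('block c',283.5,251.5,30),('green far',285,132,112),('green near',336,353,112),('gnL',290,347,100),('gnR',383,360,100)]: print(n,ray('top',u,v,z).round(1))
p=ctrl.camera_params('top');print((-np.array(p['R']).T@p['t']).round(0))
E
```

```text
ballL [535.4 143.3 100. ]
ballR [547.4 -16.6 100. ]
head [540.1  62.  112. ]
block c [540.6  63.2  30. ]
green far [746.1  62.6 112. ]
green near [355.6 -34.2 112. ]
gnL [364.2  43.8 100. ]
gnR [ 345.1 -114.9  100. ]
[ 361.    7. 1106.]
```

View pics/t2.png

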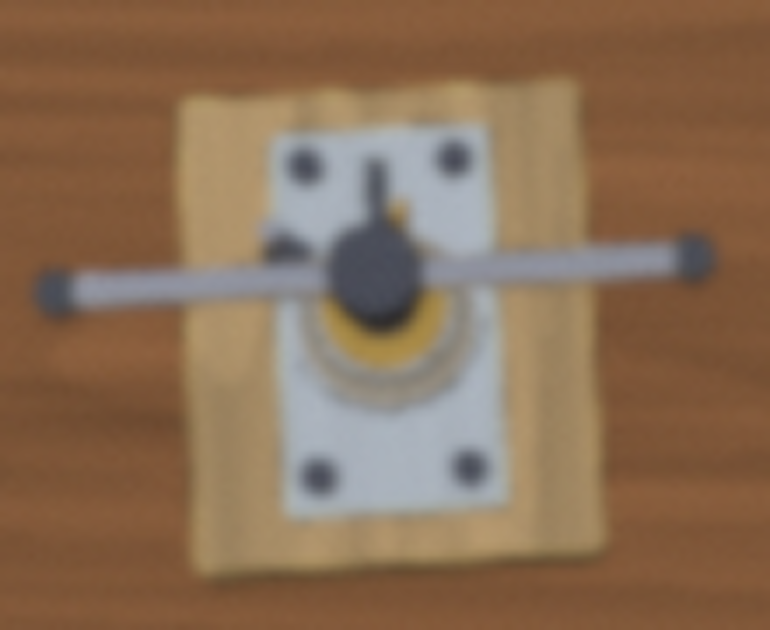

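The crop confirms the wooden block with the aluminium plate. The bar runs from (55,293) to (692,257), the lug points up (+x) at (375,180), and the peg is left at (285,248). The axis is at about (541, 63) and the bar at about 94°.

Plan: put the wide-open fingers on the axis, one on each side of the bar, so that turning the wrist pushes with a pure couple. I lift to change direction.

Request:
arm_command(increments=[[1,0.5,-0.6,0,0.8],[1,1.2,-1.5,0,2],[1,2,-2.6,0,3.4],[1,2.9,-3.7,0,4.8],[1,3.8,-4.9,0,6.2],[1,4.7,-6,0,7.6],[1,5.6,-7.2,0,9],[1,6.5,-8.4,0,10.4],[1,7.4,-9.5,0,11.8],[1,8.02,-10.34,0,12.8]])

```text
time_s: 1.15
tcp_pos: [502.4, 112.6, 195.1]
tool_rot: [-0.0, -0.338, 0.941, 0.0]
force: [0.5, 0.5, 0.3]
grip_width: 1.0
grip_force: 0.0
```

Request:
arm_command(increments=[[1,0,0,0,0],[1,0,0,0,0],[1,0,0,0,0]])

```text
time_s: 1.45
tcp_pos: [501.0, 115.2, 195.1]
tool_rot: [-0.0, -0.336, 0.942, 0.0]
force: [-0.3, -0.0, -0.5]
grip_width: 0.998
grip_force: 0.0
```

```bash
cat > st.py <<'E'
from h import *
def st():
    s=ctrl.get_state();w,a,b,c=s['tool_rot']
    psi=np.degrees(np.arctan2(1-2*(a*a+c*c),2*(a*b-w*c)))
    print('t',s['time_s'],'tcp',s['tcp_pos'].round(1),'psi',psi.round(1),'F',s['force'].round(1),'M',s['wrist_torque'].round(3),'q6',s['qpos'][5].round(2),'g',round(s['grip_width'],2))
if __name__=='__main__': st()
E
python3 - <<'E'
from st import *
st(); snap('scene','s2.png',(260,120,420,240),5)
E
```

```text
t 1.45 tcp [501.  115.2 195.1] psi 129.2 F [-0.3 -0.  -0.5] M [-0.012  0.059  0.072] q6 -2.26 g 1.0
```

View pics/s2.png

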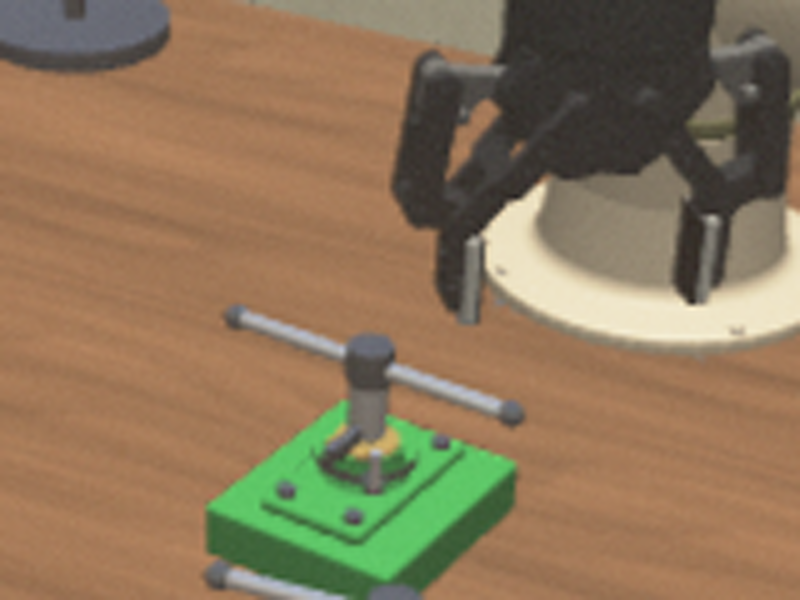

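The crop shows the near-base green decoy below and the open gripper above it at (470,300)–(700,290). The arm stopped about 65 mm short because it was speed-limited. I'll complete the move.

Request:
arm_command(increments=[[1,0.5,-0.65,0,0],[1,1,-1.3,0,0],[1,1,-1.3,-0.5,0],[1,1,-1.3,-1.1,0],[1,1,-1.3,-1.1,0]])

```text
time_s: 2.0
tcp_pos: [539.7, 63.5, 148.7]
tool_rot: [-0.002, -0.336, 0.942, 0.001]
force: [-0.0, 0.3, 0.5]
grip_width: 1.002
grip_force: 0.0
```

```bash
python3 - <<'E'
from st import *
st(); snap('scene','s3.png',(280,140,420,300),3.7)
E
```

```text
t 2.0 tcp [539.7  63.5 148.7] psi 129.3 F [-0.   0.3  0.5] M [0.079 0.012 0.014] q6 -2.35 g 1.0
```

View pics/s3.png

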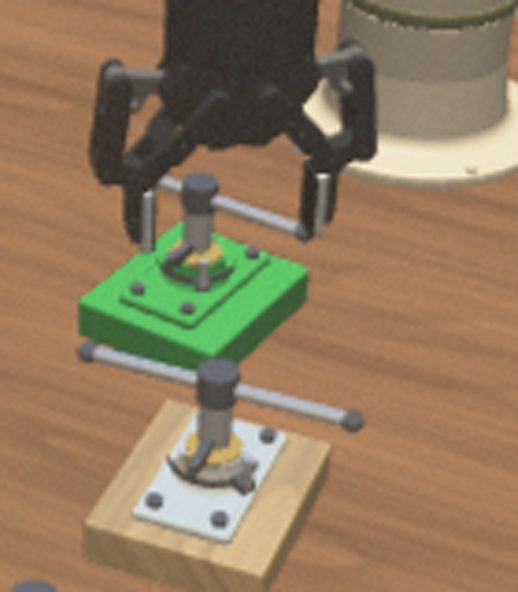

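```bash
python3 - <<'E'
from h import *
for X in [(541,63,112),(539.7,63.5,149),(539.7,63.5,162)]+[(539.7+s*50*np.cos(np.radians(129.3)),63.5+s*50*np.sin(np.radians(129.3)),z) for s in(1,-1) for z in (149,162)]:
    print(np.round(X), ((proj('scene',X)-[280,140])*3.7).round())
E
```

```text
[541  63 112] [216. 363.]
[540.  64. 149.] [222. 308.]
[540.  64. 162.] [223. 288.]
[508. 102. 149.] [308. 298.]
[508. 102. 162.] [310. 279.]
[571.  25. 149.] [133. 317.]
[571.  25. 162.] [134. 297.]
```

```bash
python3 - <<'E'
from h import *
print([ (i,proj('scene',(501+i*50*np.cos(np.radians(129.2)),115.2+i*50*np.sin(np.radians(129.2)),z)).round(),z) for i in (1,-1) for z in (195,208,238)])
snap('top','t3.png',(200,160,360,300),5)
c=np.array(ctrl.camera_params('scene')['R']);t=ctrl.camera_params('scene')['t'];print(-c.T@t)
for i in (1,-1):
  for z in (149,162,190):
    print(i,z,(proj('top',(539.7+i*50*np.cos(np.radians(129.2)),63.5+i*50*np.sin(np.radians(129.2)),z))-[200,160])*5)
E
```

```text
[(1, array([396., 199.]), 195), (1, array([397., 194.]), 208), (1, array([399., 181.]), 238), (-1, array([348., 204.]), 195), (-1, array([349., 198.]), 208), (-1, array([350., 185.]), 238)]
[1269.80205041  367.25345867  684.88564289]
1 149 [280.85530138 492.41926792]
1 162 [277.16777302 486.33916707]
1 190 [268.8802359  472.67444194]
-1 149 [517.46010292 311.85999514]
-1 162 [516.94601305 303.47876113]
-1 190 [515.79129315 284.65330235]
```

View pics/t3.png

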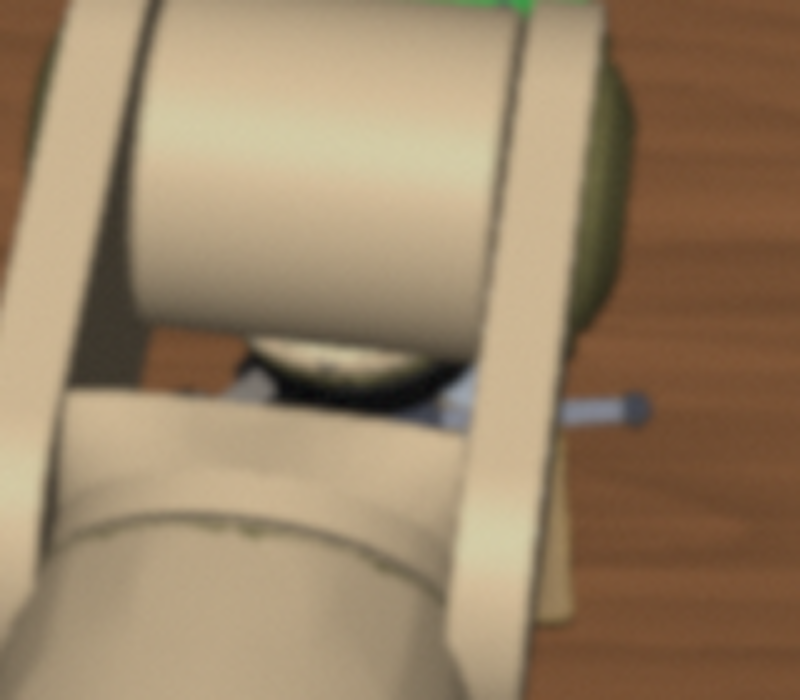

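The top view is blocked by the arm; only the bar's right end at (635,410) shows. In the scene view the fingertips sit about 30 mm higher than the TCP suggests. I'll lower partway and look again.

Request:
arm_command(increments=[[1,0,0,-0.5,0],[1,0,0,-1,0],[1,0,0,-1.5,0],[1,0,0,-1.9,0],[1,0,0,-1.9,0]])

```text
time_s: 2.6
tcp_pos: [541.1, 63.0, 74.9]
tool_rot: [-0.001, -0.336, 0.942, 0.0]
force: [0.3, 0.2, 0.9]
grip_width: 1.002
grip_force: 0.0
```

```bash
python3 - <<'E'
from st import *
st(); snap('scene','s4.png',(290,170,400,300),4.6)
E
```

```text
t 2.6 tcp [541.1  63.   74.9] psi 129.2 F [0.3 0.2 0.9] M [-0.046 -0.01   0.057] q6 -2.35 g 1.0
```

View pics/s4.png

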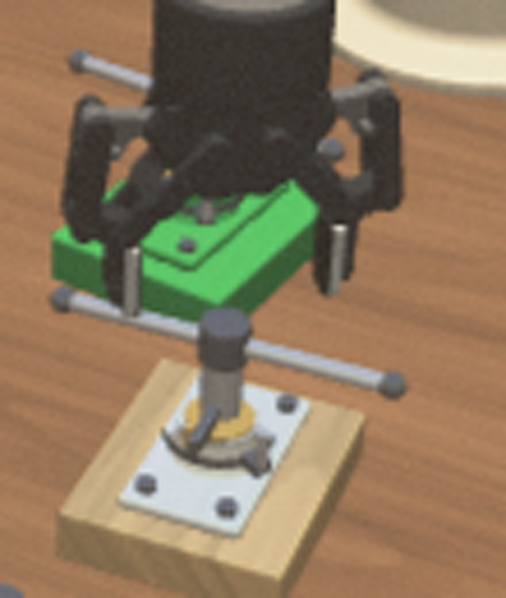

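```bash
python3 - <<'E'
from h import *
for (u,v) in [(318.3,238.5),(362.2,233.5)]:
    for z in (75,88,100,118,130): print(u,v,z,(ray('scene',u,v,z)-[541,63,0]).round(0))
print(proj('scene',(541,63,112)),proj('scene',(537,142,100)),proj('scene',(547,-16,100)))
E
```

```text
318.3 238.5 75 [-24. -58.  75.]
318.3 238.5 88 [ -8. -51.  88.]
318.3 238.5 100 [  7. -44. 100.]
318.3 238.5 118 [ 29. -33. 118.]
318.3 238.5 130 [ 44. -26. 130.]
362.2 233.5 75 [-88.  20.  75.]
362.2 233.5 88 [-71.  26.  88.]
362.2 233.5 100 [-55.  32. 100.]
362.2 233.5 118 [-31.  40. 118.]
362.2 233.5 130 [-15.  46. 130.]
[338.51328732 238.00216183] [374.01645402 252.52438368] [303.80440177 233.65395947]
```

The tips fit a symmetric pair about the axis at z ≈ 118: left (130,315), right (332,292). The left finger also covers the bar, so it stands in front of it. The tips are simply higher than I assumed and must go about 30 mm lower, which is safe on either reading.

Request:
arm_command(increments=[[1,0,0,-0.2,0],[1,0,0,-0.4,0],[1,0,0,-0.6,0],[1,0,0,-0.8,0],[1,0,0,-0.8,0]])

```text
time_s: 3.15
tcp_pos: [540.9, 62.5, 42.0]
tool_rot: [-0.001, -0.335, 0.942, 0.0]
force: [-0.2, 0.1, 0.0]
grip_width: 1.002
grip_force: 0.0
```

Request:
arm_command(increments=[[1,0,0,0,-0.5],[1,0,0,0,-1],[1,0,0,0,-1.5],[1,0,0,0,-2],[1,0,0,0,-2.5],[1,0,0,0,-3],[1,0,0,0,-3.5],[1,0,0,0,-4],[1,0,0,0,-4]])

```text
time_s: 4.05
tcp_pos: [542.0, 62.5, 43.4]
tool_rot: [0.001, -0.167, 0.986, -0.0]
force: [2.3, 1.0, -0.7]
grip_width: 0.999
grip_force: 1.6
```

```bash
python3 - <<'E'
from st import *
st(); snap('scene','s5.png',(290,170,400,300),4.6)
E
```

```text
t 4.05 tcp [542.   62.5  43.4] psi 109.2 F [ 2.3  1.  -0.7] M [ 0.134 -0.314  0.165] q6 -2.01 g 1.0
```

View pics/s5.png

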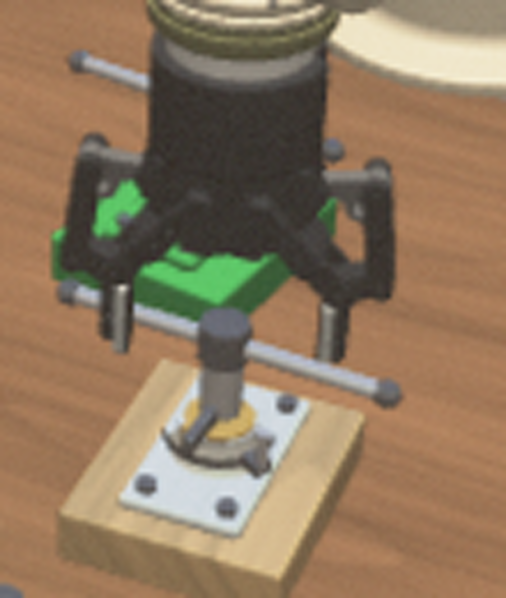

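Both fingers are now beside the bar with the tips below it, at (120,350) and (330,358). The torque shows light contact, and the balls at (68,291) and (388,392) have shifted slightly.

```bash
python3 - <<'E'
from h import *
def a(l,r):
    f=lambda p:ray('scene',p[0]/4.6+290,p[1]/4.6+170,100)[:2]
    d=f(r)-f(l);return np.degrees(np.arctan2(d[1],d[0])).round(1),((f(r)+f(l))/2).round(1)
print(a((60,298),(395,385)),a((68,291),(388,392)))
E
```

```text
(np.float64(94.4), array([545.2,  65.7])) (np.float64(89.9), array([544.9,  65.5]))
```

Request:
arm_command(increments=[[1,0,0,0,-0.4],[1,0,0,0,-0.9],[1,0,0,0,-1.4],[1,0,0,0,-2],[1,0,0,0,-2.6],[1,0,0,0,-3.2],[1,0,0,0,-3.8],[1,0,0,0,-4.4],[1,0,0,0,-5],[1,0,0,0,-5.6]])

```text
time_s: 5.1
tcp_pos: [541.7, 62.6, 43.3]
tool_rot: [0.0, 0.077, 0.997, 0.0]
force: [0.7, 1.7, -1.2]
grip_width: 1.001
grip_force: 3.1
```

```bash
python3 st.py
```

```text
t 5.1 tcp [541.7  62.6  43.3] psi 81.2 F [ 0.7  1.7 -1.2] M [ 0.227 -0.246  0.256] q6 -1.52 g 1.0
```

Forward contact is clean: Mz is 0.26, as expected. The tap angle is about 113.7° − ψ. I'll go on to about 184° (ψ ≈ −70).

Request:
arm_command(increments=[[1,0,0,0,-0.7],[1,0,0,0,-1.5],[1,0,0,0,-2.3],[1,0,0,0,-3.1],[1,0,0,0,-3.9],[1,0,0,0,-4.7],[1,0,0,0,-5.5],[1,0,0,0,-6.3],[1,0,0,0,-7.1],[1,0,0,0,-7.9]])

```text
time_s: 6.1
tcp_pos: [541.5, 62.8, 43.2]
tool_rot: [-0.0, 0.41, 0.912, 0.0]
force: [0.3, 2.0, -0.9]
grip_width: 1.001
grip_force: 3.2
```

```bash
python3 st.py
```

```text
t 6.1 tcp [541.5  62.8  43.2] psi 41.6 F [ 0.3  2.  -0.9] M [ 0.339 -0.159  0.29 ] q6 -0.83 g 1.0
```

Request:
arm_command(increments=[[1,0,0,0,-0.8],[1,0,0,0,-1.6],[1,0,0,0,-2.4],[1,0,0,0,-3.2],[1,0,0,0,-4],[1,0,0,0,-4.8],[1,0,0,0,-5.6],[1,0,0,0,-6.4],[1,0,0,0,-7.2],[1,0,0,0,-8]])

```text
time_s: 7.1
tcp_pos: [541.3, 63.0, 43.0]
tool_rot: [-0.001, 0.697, 0.717, 0.0]
force: [0.5, 3.5, -2.8]
grip_width: 1.002
grip_force: 3.2
```

```bash
python3 st.py
```

```text
t 7.1 tcp [541.3  63.   43. ] psi 1.6 F [ 0.5  3.5 -2.8] M [ 0.536 -0.156  0.298] q6 -0.13 g 1.0
```

Request:
arm_command(increments=[[1,0,0,0,-0.8],[1,0,0,0,-1.6],[1,0,0,0,-2.4],[1,0,0,0,-3.2],[1,0,0,0,-4],[1,0,0,0,-4.8],[1,0,0,0,-5.6],[1,0,0,0,-6.4],[1,0,0,0,-7.2],[1,0,0,0,-8]])

```text
time_s: 8.1
tcp_pos: [541.4, 63.3, 42.9]
tool_rot: [-0.001, 0.9, 0.435, 0.0]
force: [1.7, 5.4, -3.2]
grip_width: 0.996
grip_force: 3.1
```

```bash
python3 st.py
```

```text
t 8.1 tcp [541.4  63.3  42.9] psi -38.4 F [ 1.7  5.4 -3.2] M [ 0.877 -0.285  0.279] q6 0.57 g 1.0
```

Request:
arm_command(increments=[[1,0,0,0,-0.8],[1,0,0,0,-1.6],[1,0,0,0,-2.4],[1,0,0,0,-3.2],[1,0,0,0,-4],[1,0,0,0,-4.8],[1,0,0,0,-5.5],[1,0,0,0,-6.1],[1,0,0,0,-6.3],[1,0,0,0,-6.3]])

```text
time_s: 9.1
tcp_pos: [541.8, 62.7, 43.2]
tool_rot: [-0.0, 0.984, 0.176, 0.0]
force: [2.6, 1.2, -2.5]
grip_width: 1.0
grip_force: 2.3
```

```bash
python3 - <<'E'
from st import *
st(); snap('scene','s6.png',(290,170,400,300),4.6)
E
```

```text
t 9.1 tcp [541.8  62.7  43.2] psi -69.7 F [ 2.6  1.2 -2.5] M [ 0.465 -0.424  0.204] q6 1.12 g 1.0
```

View pics/s6.png

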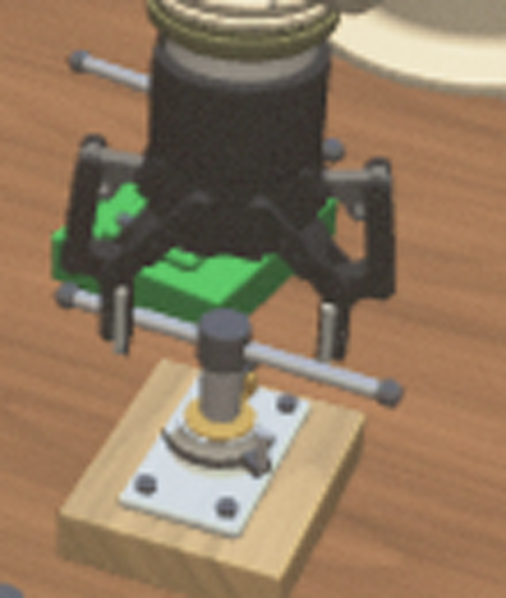

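The bar is back near its starting line, with balls at (65,294) and (390,389), so the tap is at about 182°. The brass tab is carried round to the back at (248,380). Now I'll lift, cross over the bar and come down on its other side.

Request:
arm_command(increments=[[1,0,0,0,0.4],[1,0,0,0.3,0.8],[1,0,0,0.9,0.8],[1,0,0,1.1,0.8],[1,0,0,1.1,-0.6],[1,0,0,1.1,-2.2],[1,0,0,1.1,-3.8],[1,0,0,1.1,-5.4],[1,0,0,1.1,-7],[1,0,0,1.1,-8.6]])

```text
time_s: 10.15
tcp_pos: [541.2, 62.2, 86.8]
tool_rot: [0.0, 0.98, -0.2, -0.0]
force: [-0.3, -0.1, 0.6]
grip_width: 1.002
grip_force: 0.0
```

Request:
arm_command(increments=[[1,0,0,0,-0.8],[1,0,0,-0.3,-0.8],[1,0,0,-0.8,-0.8],[1,0,0,-1.1,-0.8],[1,0,0,-1.1,-0.8]])

```text
time_s: 10.65
tcp_pos: [540.2, 62.5, 41.0]
tool_rot: [0.0, 0.973, -0.231, -0.002]
force: [-0.6, -0.3, -0.3]
grip_width: 1.001
grip_force: 0.0
```

```bash
python3 st.py
```

```text
t 10.65 tcp [540.2  62.5  41. ] psi -116.7 F [-0.6 -0.3 -0.3] M [-0.008 -0.022  0.004] q6 1.94 g 1.0
```

Request:
arm_command(increments=[[1,0,0,0,0.5],[1,0,0,0,1],[1,0,0,0,1.4],[1,0,0,0,1.8],[1,0,0,0,2.2],[1,0,0,0,2.7],[1,0,0,0,3.3],[1,0,0,0,4],[1,0,0,0,4.7],[1,0,0,0,5.5]])

```text
time_s: 11.65
tcp_pos: [542.4, 62.4, 43.8]
tool_rot: [-0.0, 1.0, 0.008, 0.001]
force: [2.9, 0.0, -0.8]
grip_width: 0.995
grip_force: 3.0
```

```bash
python3 st.py
```

```text
t 11.65 tcp [542.4  62.4  43.8] psi -89.1 F [ 2.9  0.  -0.8] M [-0.012 -0.363 -0.287] q6 1.46 g 0.99
```

Request:
arm_command(increments=[[1,0,0,0,0.8],[1,0,0,0,1.6],[1,0,0,0,2.4],[1,0,0,0,3.2],[1,0,0,0,4],[1,0,0,0,4.8],[1,0,0,0,5.6],[1,0,0,0,6.4],[1,0,0,0,7.2],[1,0,0,0,8]])

```text
time_s: 12.65
tcp_pos: [542.8, 62.6, 44.0]
tool_rot: [0.0, 0.937, 0.349, 0.002]
force: [3.2, 2.4, -0.9]
grip_width: 0.996
grip_force: 2.9
```

Request:
arm_command(increments=[[1,0,0,0,0.8],[1,0,0,0,1.6],[1,0,0,0,2.4],[1,0,0,0,3.2],[1,0,0,0,4],[1,0,0,0,4.8],[1,0,0,0,5.6],[1,0,0,0,6.4],[1,0,0,0,7.2],[1,0,0,0,8]])

```text
time_s: 13.65
tcp_pos: [542.9, 62.9, 44.1]
tool_rot: [0.001, 0.761, 0.649, 0.002]
force: [4.0, 3.5, -0.4]
grip_width: 0.998
grip_force: 2.9
```

```bash
python3 st.py
```

```text
t 13.65 tcp [542.9  62.9  44.1] psi -9.1 F [ 4.   3.5 -0.4] M [ 0.562 -0.575 -0.264] q6 0.06 g 1.0
```

The back turn is about 98° (ψ −9, tap ≈ 84°). I'll cross over for the second forward turn, moving the centre about 2 mm to even out the couple.

Request:
arm_command(increments=[[1,0,0,0,-0.4],[1,0,0,0.3,-0.8],[1,0,0,0.9,-0.8],[1,0,0,1.1,-0.8],[1,0.04,0.05,1.1,0.8],[1,0.04,0.05,1.1,2.4],[1,0.04,0.05,1.1,4],[1,0.04,0.05,1.1,5.6],[1,0.04,0.05,1.1,7.2],[1,0.04,0.05,1.1,8.8]])

```text
time_s: 14.65
tcp_pos: [543.2, 64.4, 87.0]
tool_rot: [0.0, 0.461, 0.887, -0.0]
force: [0.8, 0.4, 0.5]
grip_width: 1.002
grip_force: 0.0
```

Request:
arm_command(increments=[[1,0,0,0,0.6],[1,0,0,-0.3,0.6],[1,0,0,-0.8,0.6],[1,0,0,-1.1,0.6],[1,0,0,-1.1,0.6]])

```text
time_s: 15.15
tcp_pos: [541.9, 64.5, 41.1]
tool_rot: [-0.002, 0.441, 0.897, -0.001]
force: [-0.1, 0.0, 0.9]
grip_width: 0.999
grip_force: 0.0
```

Request:
arm_command(increments=[[1,0,0,0,-0.5],[1,0,0,0,-0.9],[1,0,0,0,-1.3],[1,0,0,0,-1.7],[1,0,0,0,-2.1],[1,0,0,0,-2.6],[1,0,0,0,-3.2],[1,0,0,0,-3.9],[1,0,0,0,-4.6],[1,0,0,0,-5.4]])

```text
time_s: 16.15
tcp_pos: [543.7, 63.8, 43.7]
tool_rot: [0.001, 0.639, 0.769, -0.0]
force: [1.3, -3.1, -1.1]
grip_width: 0.999
grip_force: 3.0
```

```bash
python3 st.py
```

```text
t 16.15 tcp [543.7  63.8  43.7] psi 10.6 F [ 1.3 -3.1 -1.1] M [-0.572 -0.133  0.296] q6 -0.28 g 1.0
```

Request:
arm_command(increments=[[1,0,0,0,-0.8],[1,0,0,0,-1.6],[1,0,0,0,-2.4],[1,0,0,0,-3.2],[1,0,0,0,-4],[1,0,0,0,-4.8],[1,0,0,0,-5.6],[1,0,0,0,-6.4],[1,0,0,0,-7.2],[1,0,0,0,-8]])

```text
time_s: 17.15
tcp_pos: [543.4, 63.5, 43.5]
tool_rot: [0.001, 0.864, 0.504, -0.0]
force: [0.1, -5.7, -1.4]
grip_width: 1.006
grip_force: 2.9
```

Request:
arm_command(increments=[[1,0,0,0,-0.8],[1,0,0,0,-1.6],[1,0,0,0,-2.4],[1,0,0,0,-3.2],[1,0,0,0,-4],[1,0,0,0,-4.8],[1,0,0,0,-5.6],[1,0,0,0,-6.4],[1,0,0,0,-7.2],[1,0,0,0,-8]])

```text
time_s: 18.15
tcp_pos: [542.8, 63.8, 43.3]
tool_rot: [0.001, 0.984, 0.178, -0.001]
force: [-2.3, -2.5, -1.4]
grip_width: 1.005
grip_force: 3.1
```

```bash
python3 st.py
```

```text
t 18.15 tcp [542.8  63.8  43.3] psi -69.4 F [-2.3 -2.5 -1.4] M [-0.599  0.395  0.312] q6 1.12 g 1.0
```

Request:
arm_command(increments=[[1,0,0,0,-0.8],[1,0,0,0,-1.6],[1,0,0,0,-2.4],[1,0,0,0,-3.2],[1,0,0,0,-4],[1,0,0,0,-4.8],[1,0,0,0,-5.6],[1,0,0,0,-6.4],[1,0,0,0,-7.2],[1,0,0,0,-8]])

```text
time_s: 19.15
tcp_pos: [542.8, 63.9, 43.2]
tool_rot: [0.001, 0.986, -0.169, -0.001]
force: [-1.7, -3.6, -1.7]
grip_width: 0.997
grip_force: 3.2
```

```bash
python3 st.py
```

```text
t 19.15 tcp [542.8  63.9  43.2] psi -109.4 F [-1.7 -3.6 -1.7] M [-0.571  0.39   0.285] q6 1.81 g 1.0
```

Request:
arm_command(increments=[[1,0,0,0,-0.8],[1,0,0,0,-1.6],[1,0,0,0,-2.4],[1,0,0,0,-3.2],[1,0,0,0,-4],[1,0,0,0,-4.8],[1,0,0,0,-5.6],[1,0,0,0,-6.4],[1,0,0,0,-7.2],[1,0,0,0,-8]])

```text
time_s: 20.15
tcp_pos: [542.8, 64.0, 43.1]
tool_rot: [0.001, 0.868, -0.496, -0.0]
force: [-1.8, -3.0, -2.5]
grip_width: 1.001
grip_force: 3.3
```

Request:
arm_command(increments=[[1,0,0,0,-0.5],[1,0,0,0,-0.8],[1,0,0,0,-0.9],[1,0,0,0,-0.9]])

```text
time_s: 20.55
tcp_pos: [543.0, 64.2, 43.2]
tool_rot: [0.0, 0.849, -0.528, -0.0]
force: [-2.5, -4.6, -1.7]
grip_width: 1.001
grip_force: 2.8
```

```bash
python3 - <<'E'
from st import *
st(); snap('scene','s7.png',(290,170,400,300),4.6)
E
```

```text
t 20.55 tcp [543.   64.2  43.2] psi -153.8 F [-2.5 -4.6 -1.7] M [-0.654  0.287  0.295] q6 2.59 g 1.0
```

View pics/s7.png

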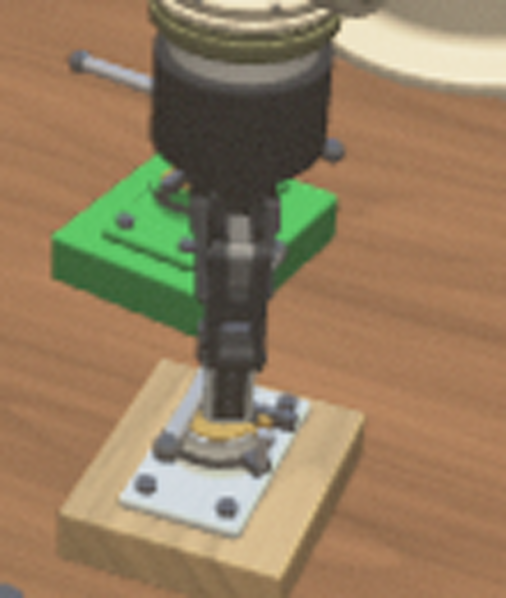

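The front ball is at (167,443). The lug and tab are at right (270,412), with the peg ahead at (258,458), so a gap remains. I'll compute the bar angle.

```bash
python3 - <<'E'
from h import *
f=lambda p,z:ray('scene',p[0]/4.6+290,p[1]/4.6+170,z)[:2]
d=f((167,443),98.5)-[545,65.6];print(d,np.degrees(np.arctan2(d[1],d[0])), np.hypot(*d))
d=f((258,442),70)-[543.5,65];print('peg',d,np.degrees(np.arctan2(d[1],d[0])))
E
```

```text
[76.72388077  8.67945449] 6.454194858403379 77.21325541157725
peg [26.61983058 30.91234704] 49.26697261019969
```

The tap is at about 268°, and I expect the stop near 300°. Now I'll swing freely round to the other side (no lift needed), then go back about 98°.

Request:
arm_command(increments=[[1,0,0,0,0.6],[1,-0.02,-0.03,0,1.8],[1,-0.02,-0.03,0,3.2],[1,-0.02,-0.03,0,4.8],[1,-0.02,-0.03,0,6.4],[1,-0.02,-0.03,0,8],[1,-0.02,-0.03,0,9.6],[1,-0.02,-0.03,0,11.2],[1,-0.02,-0.03,0,12.8],[1,-0.02,-0.03,0,14.2]])

```text
time_s: 21.6
tcp_pos: [543.1, 63.8, 43.8]
tool_rot: [-0.0, 0.998, 0.066, 0.001]
force: [0.5, -0.3, -0.0]
grip_width: 0.998
grip_force: 0.0
```

```bash
python3 st.py
```

```text
t 21.6 tcp [543.1  63.8  43.8] psi -82.5 F [ 0.5 -0.3 -0. ] M [-0.002  0.009  0.046] q6 1.34 g 1.0
```

Request:
arm_command(increments=[[1,0,0,0,1.4],[1,0,0,0,2.8],[1,0,0,0,4.2],[1,0,0,0,5.6],[1,0,0,0,7],[1,0,0,0,8.4],[1,0,0,0,9.8],[1,0,0,0,11],[1,0,0,0,11.8],[1,0,0,0,12.2]])

```text
time_s: 22.6
tcp_pos: [543.2, 63.8, 43.8]
tool_rot: [0.0, 0.827, 0.562, 0.001]
force: [1.1, -0.0, 0.1]
grip_width: 1.002
grip_force: 0.0
```

```bash
python3 st.py
```

```text
t 22.6 tcp [543.2  63.8  43.8] psi -21.7 F [ 1.1 -0.   0.1] M [-0.    -0.078 -0.006] q6 0.28 g 1.0
```

Request:
arm_command(increments=[[1,0,0,0,0.5],[1,0,0,0,0.9],[1,0,0,0,1.3],[1,0,0,0,1.7],[1,0,0,0,2.1],[1,0,0,0,2.6],[1,0,0,0,3.2],[1,0,0,0,3.9],[1,0,0,0,4.6],[1,0,0,0,5.4]])

```text
time_s: 23.6
tcp_pos: [543.2, 63.7, 43.9]
tool_rot: [0.0, 0.674, 0.739, 0.001]
force: [0.1, 0.4, 1.3]
grip_width: 0.999
grip_force: 2.9
```

```bash
python3 st.py
```

```text
t 23.6 tcp [543.2  63.7  43.9] psi 5.3 F [0.1 0.4 1.3] M [ 0.042  0.039 -0.31 ] q6 -0.19 g 1.0
```

Request:
arm_command(increments=[[1,0,0,0,0.8],[1,0,0,0,1.6],[1,0,0,0,2.4],[1,0,0,0,3.2],[1,0,0,0,4],[1,0,0,0,4.8],[1,0,0,0,5.6],[1,0,0,0,6.4],[1,0,0,0,7.2],[1,0,0,0,8]])

```text
time_s: 24.6
tcp_pos: [543.0, 63.9, 43.9]
tool_rot: [0.001, 0.38, 0.925, 0.001]
force: [-1.0, 1.0, 2.8]
grip_width: 0.998
grip_force: 2.9
```

Request:
arm_command(increments=[[1,0,0,0,0.8],[1,0,0,0,1.6],[1,0,0,0,2.4],[1,0,0,0,3.2],[1,0,0,0,4],[1,0,0,0,4.8],[1,0,0,0,5.6],[1,0,0,0,6.4],[1,0,0,0,7.2],[1,0,0,0,8]])

```text
time_s: 25.6
tcp_pos: [542.8, 64.0, 44.0]
tool_rot: [0.001, 0.041, 0.999, 0.001]
force: [-3.4, 1.2, 2.4]
grip_width: 1.001
grip_force: 3.0
```

```bash
python3 st.py
```

```text
t 25.6 tcp [542.8  64.   44. ] psi 85.3 F [-3.4  1.2  2.4] M [ 0.128  0.389 -0.224] q6 -1.59 g 1.0
```

Request:
arm_command(increments=[[1,0,0,0,-0.4],[1,0,0,0.3,-0.8],[1,0,0,0.9,-0.8],[1,0,0,1.1,-0.8],[1,0,0,1.1,0.8],[1,0,0,1.1,2.4],[1,0,0,1.1,4],[1,0,0,1.1,5.6],[1,0,0,1.1,7.2],[1,0,0,1.1,8.8]])

```text
time_s: 26.6
tcp_pos: [542.7, 63.6, 87.1]
tool_rot: [0.001, -0.338, 0.941, 0.0]
force: [0.3, -0.2, 0.2]
grip_width: 1.003
grip_force: 0.0
```

Request:
arm_command(increments=[[1,0,0,0,0.5],[1,0,0,-0.3,0.5],[1,0,0,-0.8,0.5],[1,0,0,-1.1,0.5],[1,0,0,-1.1,0.5]])

```text
time_s: 27.1
tcp_pos: [541.2, 63.4, 41.1]
tool_rot: [-0.002, -0.356, 0.935, 0.001]
force: [-0.9, -0.5, -0.6]
grip_width: 1.002
grip_force: 0.0
```

Request:
arm_command(increments=[[1,0,0,0,-0.5],[1,0,0,0,-0.9],[1,0,0,0,-1.3],[1,0,0,0,-1.7],[1,0,0,0,-2.1],[1,0,0,0,-2.6],[1,0,0,0,-3.2],[1,0,0,0,-3.9],[1,0,0,0,-4.6],[1,0,0,0,-5.4]])

```text
time_s: 28.1
tcp_pos: [542.6, 63.2, 43.6]
tool_rot: [0.0, -0.127, 0.992, -0.0]
force: [-1.4, 0.3, 0.3]
grip_width: 0.998
grip_force: 2.9
```

```bash
python3 st.py
```

```text
t 28.1 tcp [542.6  63.2  43.6] psi 104.6 F [-1.4  0.3  0.3] M [-0.125  0.117  0.227] q6 -1.92 g 1.0
```

Request:
arm_command(increments=[[1,0,0,0,-0.8],[1,0,0,0,-1.6],[1,0,0,0,-2.4],[1,0,0,0,-3.2],[1,0,0,0,-4],[1,0,0,0,-4.8],[1,0,0,0,-5.6],[1,0,0,0,-6.4],[1,0,0,0,-7.2],[1,0,0,0,-8]])

```text
time_s: 29.1
tcp_pos: [542.4, 63.3, 43.5]
tool_rot: [0.0, 0.22, 0.975, -0.0]
force: [-0.8, 0.2, -0.4]
grip_width: 0.999
grip_force: 2.9
```

Request:
arm_command(increments=[[1,0,0,0,-0.8],[1,0,0,0,-1.6],[1,0,0,0,-2.4],[1,0,0,0,-3.2],[1,0,0,0,-4],[1,0,0,0,-4.8],[1,0,0,0,-5.6],[1,0,0,0,-6.4],[1,0,0,0,-7.2],[1,0,0,0,-7.8]])

```text
time_s: 30.1
tcp_pos: [542.3, 63.3, 43.3]
tool_rot: [-0.0, 0.533, 0.846, -0.0]
force: [-0.3, -0.6, -1.9]
grip_width: 1.002
grip_force: 3.1
```

Request:
arm_command(increments=[[1,0,0,0,-0.3],[1,0,0,0,-0.6],[1,0,0,0,-0.9],[1,0,0,0,-1.2],[1,0,0,0,-1.5],[1,0,0,0,-1.8],[1,0,0,0,-2.1],[1,0,0,0,-2.4]])

```text
time_s: 30.9
tcp_pos: [542.4, 63.3, 43.2]
tool_rot: [-0.0, 0.619, 0.786, 0.0]
force: [-1.9, 1.0, -0.9]
grip_width: 1.005
grip_force: 3.0
```

```bash
python3 st.py
```

```text
t 30.9 tcp [542.4  63.3  43.2] psi 13.6 F [-1.9  1.  -0.9] M [0.099 0.317 0.299] q6 -0.34 g 1.01
```

The tap is at about 280°. From here I'll feel for the stop at 1° per row.

Request:
arm_command(increments=[[1,0,0,0,-0.2],[1,0,0,0,-0.4],[1,0,0,0,-0.6],[1,0,0,0,-0.8],[1,0,0,0,-1]])

```text
time_s: 31.4
tcp_pos: [542.4, 63.3, 43.2]
tool_rot: [-0.0, 0.652, 0.758, -0.0]
force: [-2.0, 0.6, -1.1]
grip_width: 1.0
grip_force: 3.0
```

```bash
python3 st.py
```

```text
t 31.4 tcp [542.4  63.3  43.2] psi 8.6 F [-2.   0.6 -1.1] M [0.206 0.328 0.262] q6 -0.25 g 1.0
```

Request:
arm_command(increments=[[1,0,0,0,-0.2],[1,0,0,0,-0.4],[1,0,0,0,-0.6],[1,0,0,0,-0.8]])

```text
time_s: 31.8
tcp_pos: [542.4, 63.3, 43.2]
tool_rot: [-0.0, 0.678, 0.735, -0.0]
force: [-2.5, 1.0, -1.5]
grip_width: 0.999
grip_force: 3.0
```

```bash
python3 st.py
```

```text
t 31.8 tcp [542.4  63.3  43.2] psi 4.6 F [-2.5  1.  -1.5] M [0.218 0.284 0.278] q6 -0.18 g 1.0
```

Request:
arm_command(increments=[[1,0,0,0,-0.2],[1,0,0,0,-0.4],[1,0,0,0,-0.6]])

```text
time_s: 32.1
tcp_pos: [542.4, 63.3, 43.2]
tool_rot: [-0.0, 0.697, 0.717, -0.0]
force: [-1.4, 1.4, -1.6]
grip_width: 0.998
grip_force: 3.0
```

```bash
python3 st.py
```

```text
t 32.1 tcp [542.4  63.3  43.2] psi 1.6 F [-1.4  1.4 -1.6] M [0.218 0.296 0.277] q6 -0.13 g 1.0
```

Request:
arm_command(increments=[[1,0,0,0,-0.2],[1,0,0,0,-0.4],[1,0,0,0,-0.6]])

```text
time_s: 32.4
tcp_pos: [542.3, 63.3, 43.1]
tool_rot: [-0.0, 0.716, 0.699, -0.0]
force: [-2.9, 1.7, -1.3]
grip_width: 1.0
grip_force: 4.9
```

```bash
python3 st.py
```

```text
t 32.4 tcp [542.3  63.3  43.1] psi -1.4 F [-2.9  1.7 -1.3] M [0.352 0.4   0.419] q6 -0.07 g 1.0
```

The torque has risen to 0.42, so the stop is reached at about 295°. I'll press a little more in fine steps.

Request:
arm_command(increments=[[1,0,0,0,-0.04],[1,0,0,0,-0.08]])

```text
time_s: 32.6
tcp_pos: [542.2, 63.4, 43.1]
tool_rot: [-0.0, 0.717, 0.697, -0.0]
force: [-2.9, 1.8, -1.1]
grip_width: 0.998
grip_force: 5.5
```

```bash
python3 st.py
```

```text
t 32.6 tcp [542.2  63.4  43.1] psi -1.7 F [-2.9  1.8 -1.1] M [0.344 0.512 0.515] q6 -0.07 g 1.0
```

Request:
arm_command(increments=[[1,0,0,0,-0.05],[1,0,0,0,-0.1],[1,0,0,0,-0.1]])

```text
time_s: 32.9
tcp_pos: [542.1, 63.4, 43.1]
tool_rot: [-0.0, 0.72, 0.693, -0.0]
force: [-4.1, 2.2, -1.7]
grip_width: 0.997
grip_force: 6.7
```

```bash
python3 st.py
```

```text
t 32.9 tcp [542.1  63.4  43.1] psi -2.2 F [-4.1  2.2 -1.7] M [0.386 0.617 0.653] q6 -0.06 g 1.0
```

Mz is 0.65 against 0.28 when running free, which puts about 11 N on the peg, so it is firm. Now I'll back off slowly and lift clear.

Request:
arm_command(increments=[[1,0,0,0,0.2],[1,0,0,0,0.5],[1,0,0,0,0.9],[1,0,0,0.4,1.2],[1,0,0,1.2,1.2],[1,0,0,2,1.2],[1,0,0,2.8,1.2],[1,0,0,3.6,1.2],[1,0,0,4,1.2],[1,0,0,4,1.2]])

```text
time_s: 33.9
tcp_pos: [544.0, 62.8, 205.9]
tool_rot: [0.003, 0.683, 0.73, 0.002]
force: [-0.6, 0.2, -0.5]
grip_width: 0.998
grip_force: 0.0
```

```bash
python3 - <<'E'
from st import *
st(); snap('scene','s8.png',(290,170,400,300),4.6)
E
```

```text
t 33.9 tcp [544.   62.8 205.9] psi 3.8 F [-0.6  0.2 -0.5] M [0.016 0.023 0.028] q6 -0.17 g 1.0
```

View pics/s8.png

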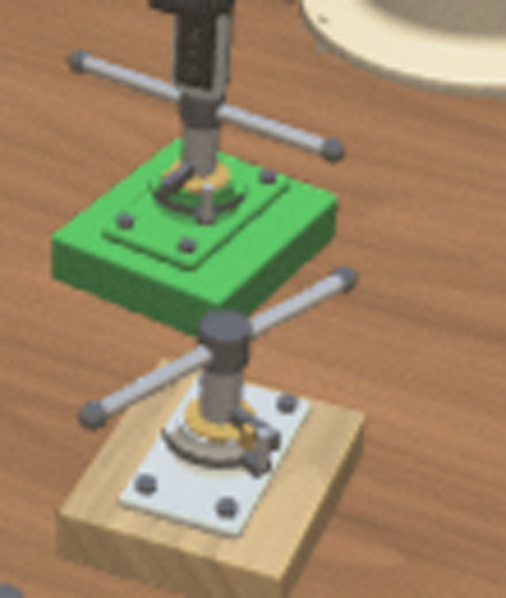

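The wrench stands clear of the gripper, with balls at (93,414) and (347,279). The lug tip at (270,436) is against the peg at (262,450), and nothing else has moved. I'm handing in.

```bash
python3 -c "
from workcell import ctrl; print(ctrl.close_job())"
```

```text
the job is handed in; nothing more can be done
None
```

The job is done and handed in: I turned the tap about 182° forward, 98° back, 184° forward and 98° back, then forward until the lug pressed on the peg at about 295° (roughly 11 N by torque). I let go with the lug against the peg at 33.9 s, with an estimated peak push on the wrench of about 13 N; all of these are estimates, and the bystanders were never approached.

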